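# Put the clipper battery on charge

## Robot

A 6-joint arm with a two-finger parallel gripper is mounted at the origin on the work surface. World frame = base frame: x ahead of the robot, y to its left, z up, the work surface at z = 0. Lengths are in mm, angles in rad, forces in N, time in s.
With the tool pointing down it reaches from about 300 to 775 mm from the base axis. Payload 14.6 kg.
Tool frame: the origin (TCP) lies on the centre line of the jaws, within the pads' length; the fingertips stand manip.tcp_to_tips ahead of it and the grasp point (between the pads) lies 5 mm behind it (manip.tcp_to_tips is the distance from the TCP to the fingertips, in mm); z points along the fingers, y is the direction in which the jaws open and shut (so a half turn about z gives the same grasp; the last joint's range is limited). The gripper opens to 94 mm and grips with 3 to 60 N. Pads are 16 mm wide; open, the fingers measure 119 mm over their backs; the gripper's body (75 mm by 177 mm) begins 78 mm behind the grasp point.
Start: joints at [-1.272, 0.3, 1.521, -0, 1.321, -0.067], TCP at [196.726, -513.603, 195.846] pointing down, gripper open.
Joint ranges: [-3.03, 3.03], [-0.79, 2.21], [0.23, 2.52], [-1.04, 4.18], [0, 3.07], [-2.55, 2.55]. Speed limits (rad/s): [2.22, 2.22, 2.57, 3.14, 3.14, 3.14].

## Interface

Orientations are given as [roll, pitch, yaw] about the fixed x, y, z axes, in that order (R = Rz(yaw) Ry(pitch) Rx(roll)).
In Python, from cell import manip, optics, workorder gives the robot as it stands. The module is installed in compiled form; this text tells all that it offers.
- The arm moves only by the tool jog_arm, never from a script. Its argument "deltas" is text: rows parted by semicolons, each of 5 numbers parted by spaces: the shift along the tool's x, y, z in mm, then the turn about the tool's z in rad, then the finger opening in mm, from 0 to 94. In form: tx ty tz twist grip; .... A call has exactly 10 rows; each row is the pose to reach, as a shift and turn from the pose commanded when the call began, along the tool's axes at that moment; what a row does not reach only later rows make up. A row lasts 1/8 s, in which the tool goes at most 62.5 mm and 10.7 degrees, less where a joint would pass 70% of its speed; a pose out of reach is approached as far as the arm can. A call with a gripper value outside its range is refused whole. The fingers move at their own pace and stop on an object; "squeeze" is the grip in N (left out, the last holds). Time passes only in rows, so rows that repeat a pose let the fingers close, or fill a call up. It gives the time, the measured TCP pose, the force and the opening at its end, in the units of the state.
- manip.read_state(): the state, without advancing time (a new reading comes with each control period).
- optics.camera(name): name is "scene" or "top" or "wrist"; returns (picture, depth): 420x560x3 uint8, red, green, blue; 420x560 float32, mm along the optical axis (not along the pixel's ray), 0 where there is no reading.
- optics.get_calibration(name): a dict with "intrinsics" (3x3 intrinsics, pixels), "dist_coeffs" ([k1, k2, p1, p2, k3] as OpenCV has them; the pictures are not rectified), "R" (3x3) and "t" (3): a world point X has camera coordinates R X + t; the wrist camera has in their place "hand_eye" (4x4, takes a point from camera to tool coordinates, whose origin is the TCP and whose axes are the flange's). Camera axes: x right, y down, z forward; pixel columns grow to the right and rows downward; lengths in mm; the calibration is good to about 2 mm. A picture is of the moment at which its call begins: read the wrist's pose just before it. get_calibration takes no time and is no camera call.
- workorder.sign_off(): hands the job in, once; it reports no verdict.
The state is a dict: "clock": time; "joints": joint angles; "qd": joint speeds; "effort": joint torques, N m; "eef_pos": TCP position; "eef_rot": TCP orientation; "wrist_force": force on the tool from outside, world axes, zero at the start; "moment": the same for the moment, N m; "finger_gap": finger opening in mm.
Only numpy, scipy, OpenCV 4.12 (cv2) and the standard library are available. Lean on these libraries where they do the work, as an engineer would, in place of code of your own. Each camera call takes 0.05 s, during which the arm holds its last target.

## Task

Slide the hair clipper's battery pack, front end first, onto the rail of the charging dock until it is fully home against the end block and the catch holds it. Then spin the two-sided tag half a turn on its post so that its green face looks squarely to the white-dot side of its stand. Leave the other things on the dresser where they are.

Things in the scene. Friction and masses are not known exactly. Their poses are not given: they have to be found in the camera images.
- pack_center (a point): Centre (25 mm above the underside) of the loose battery pack: dark grey block 80 long (x) x 46 wide (y) x 50 high (z) mm, 0.2 to 0.45 kg, standing upright on the dresser. +x points to its front end, which goes onto the rail first: brass contacts there, and a white arrow on top points to it; the rear end has an orange band. Grip its flat sides (y = +-23 mm).
- pack_channel (a point): Roof of the open channel under the pack, at its front end, on its centre line, 13 mm above the underside. The channel runs the whole length, 31 mm wide inside, roof bevelled at the front; two inward lips 5 mm thick at the bottom leave a 20 mm slot, so that it hooks around the T-shaped rail.
- dock: Fixed white charging dock, 212 x 100 mm, flat deck 22 mm high. Origin at dresser height below the centre of a fully home pack; +x is the sliding direction. A grey end block (x = 40 to 74, y = -40 to 40 mm, 78 mm high over the dresser) stops the pack: fully home, its front touches the block, and its centre is at x = 0, y = 0, z = 47 mm.
- rail_nose (a point): Tip of the tapered nose of the dock's T-shaped aluminium rail, on top, 11.5 mm above the deck, at dock x = -42 mm (full width from x = -30 mm on to the end block at +40 mm). Rail head 28 mm wide, 5 mm thick, on a 16 mm wide neck. The pack slides on it with about 1.5 mm of play each side and upwards. Axes as the dock's.
- deck_start (a point): Point on the bare deck (22 mm above the dresser) before the rail, on its centre line, at dock x = -92 mm; the bare deck spans x = -137 to -42 mm. A pack standing on the deck centred here, front end to the rail, is clear of the nose and at the right height to slide straight on in +x by 92 mm to home.
- detent (a joint): Catch: sprung steel roller in the rail head at dock x = +15 mm, standing 5 mm above it. 0 = fully up; grows (m) when pressed. The pack's front starts to press it about 28 mm before home, against some 4 to 10 N of push; in the last 6 mm it springs up into a notch in the pack, reads about 0 again and holds it (with up to 2 mm of play from the end block).
- tag_stand: Fixed stand of the flip tag: dark steel disc 70 mm in diameter, 10 mm high, with a 10 mm post. Origin at the dresser top on the post's axis. Its front (-x axis) is marked with a small white dot on the disc.
- tag_top (a point): Middle of the tag's top edge, on the post's axis, 105 mm above the dresser. The tag is an upright plate 76 mm wide (its y axis), 12 mm thick (its x axis), 50 mm high, its lower edge 55 mm above the dresser. -x face orange, +x face green; both colours also show on the top edge.
- tag (a joint): Angle (rad) of the tag on its vertical post, counter-clockwise seen from above. 0: plate along the stand's y axis, orange face to the stand's front (white dot), green to the back. Stops at 0 and at pi (green squarely to the front), so from the start it turns only counter-clockwise. It stays where it is left (friction 0.03 N m).
- lotion: Bystander: clear pump-top lotion bottle, 60 mm diameter, 173 mm high. Origin at the centre of its underside.
- red_tin: Bystander: red enamel tin with steel twist cap, 72 mm diameter, 90 mm high. Origin at the centre of its underside.
- comb: Bystander: aluminium comb lying flat, 180 mm long (along its y), 33 mm wide, 5 mm thick. Origin at its middle, underside.
- clay_vase: Bystander: small terracotta vase, 68 mm diameter, 85 mm high. Origin at the centre of its underside.
- pink_roller: Bystander: pink hair roller standing on end, 39 mm diameter, 62 mm high. Origin at the centre of its underside.
- clipper: Bystander: dark hair clipper lying on its side without its battery, about 155 x 44 x 37 mm, long along its x. Origin at its middle, underside.
Things that resemble listed ones, but are neither listed nor needed, are in the scene too. What is shaped like the tag_stand but purple is not meant.

How it is judged:
By the outcome, as a careful person would: the job done as asked, in the order asked, and still so for the second after the job is handed in, with the robot touching nothing.
It also fails if it takes over 72 s, if anything falls off the work surface, if the arm or the gripper's body presses on something with over 40 N, if the wrist force passes 120 N, or if a joint passes its speed limit or range.

## Working session

There is one attempt and no reset: what is moved stays moved. The work goes in short steps, Python scripts to look and compute and a tool call to move; the robot and the scene stay as the last step left them, time stands still between calls to the robot, and variables do not carry over. Pictures are saved under pics/ and viewed, and the job is handed in when it is done.

Besides the shell and the picture viewer there is one more tool, called after "Emit:" as name(argument=value, ...), one argument or row to a line, values as JSON. jog_arm: Moves the arm, as the interface text tells. Its arguments: {"type":"object","properties":{"deltas":{"type":"string"},"squeeze":{"type":"number"}},"required":["deltas"]}

```bash
mkdir -p pics; python3 - <<'E'
from cell import manip, optics
import cv2,numpy as np
s=manip.read_state();print(s, manip.tcp_to_tips)
for n in ["scene","top","wrist"]:
    p,d=optics.camera(n);cv2.imwrite(f"pics/{n}0.png",p[:,:,::-1]);np.save(f"pics/{n}0.npy",d)
    c=optics.get_calibration(n);print(n,{k:np.round(v,4).tolist() for k,v in c.items()})
E
```

```text
{'clock': 0.0, 'joints': array([-1.27160451e+00,  3.00476586e-01,  1.52161981e+00, -3.16888114e-05,
        1.32070839e+00, -6.66062540e-02]), 'qd': array([-0.00153785, -0.00118073,  0.00088198, -0.0012155 ,  0.00039824,
        0.00251818]), 'effort': array([-1.27093477e-03, -5.31800687e+01, -3.52736199e+01,  7.07779988e-02,
        2.43757601e-02, -1.24771150e-04]), 'eef_pos': array([ 196.63121913, -513.33502711,  195.26695097]), 'eef_rot': array([-3.14038117e+00, -5.00505087e-05,  3.65805900e-01]), 'wrist_force': array([-0.27608113,  0.27871095,  0.41302274]), 'moment': array([-0.04485947, -0.01404214,  0.00087777]), 'finger_gap': 94.03205133229794} 14.0
scene {'intrinsics': [[399.9458, 0.0, 282.4393], [0.0, 399.9458, 201.777], [0.0, 0.0, 1.0]], 'dist_coeffs': [-0.0698, 0.0, 0.0, 0.0, 0.0], 'R': [[0.4084, 0.9128, 0.0007], [0.5887, -0.2628, -0.7644], [-0.6976, 0.3126, -0.6447]], 't': [-192.3429, -279.0299, 1611.7882]}
top {'intrinsics': [[526.5262, 0.0, 272.5312], [0.0, 526.5262, 207.1223], [0.0, 0.0, 1.0]], 'dist_coeffs': [-0.1746, 0.0, 0.0, 0.0, 0.0], 'R': [[-0.0096, -0.9999, 0.0102], [-0.9885, 0.008, -0.151], [0.1509, -0.0115, -0.9885]], 't': [-37.4883, 561.6975, 1508.1908]}
wrist {'intrinsics': [[342.2851, 0.0, 279.1278], [0.0, 342.2851, 209.3668], [0.0, 0.0, 1.0]], 'dist_coeffs': [-0.0759, 0.0, 0.0, 0.0, 0.0], 'hand_eye': [[-0.0008, -0.9733, -0.2295, 66.9987], [1.0, -0.0007, -0.0005, -0.67], [0.0004, -0.2295, 0.9733, -188.9748], [0.0, 0.0, 0.0, 1.0]]}
```

View pics/scene0.png

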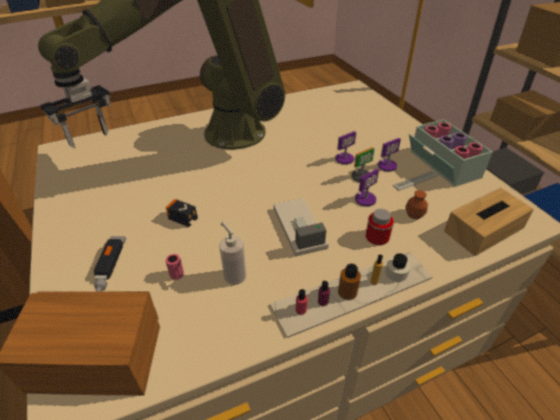

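View pics/top0.png

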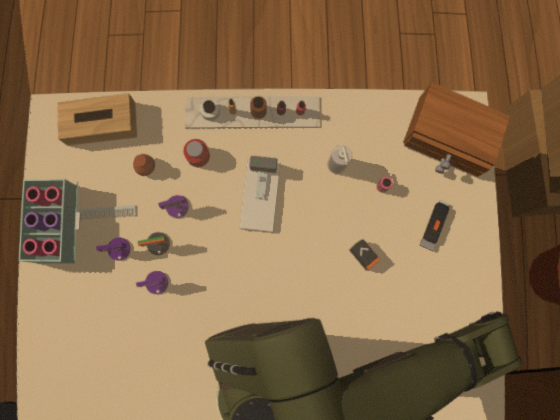

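View pics/wrist0.png

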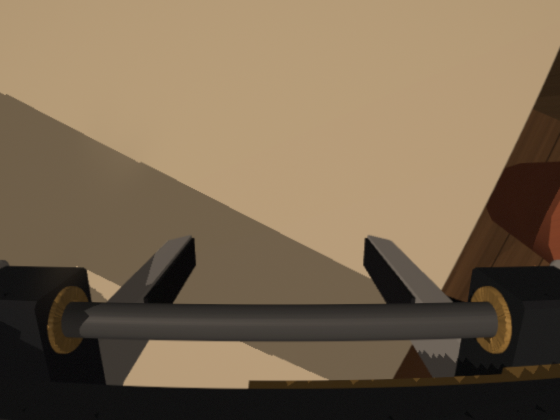

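The top view shows these candidates:
- **Pack:** dark block with an orange band at (365,255). The clipper at (436,226) looks similar, but it is long with an orange switch.
- **Tag:** the dark stand with an orange/green tag at (157,243). The purple look-alikes are at (177,206), (118,249) and (156,283).
- **Dock:** (262,195), with the end block at (263,163).

I'll check these choices in close crops.

```bash
python3 - <<'E'
import cv2,numpy as np
p=cv2.imread("pics/top0.png")
a=cv2.resize(p[225:285,335:405],(560,480),interpolation=cv2.INTER_CUBIC)
cv2.imwrite("pics/c_pack.png",a)
cv2.imwrite("pics/c_tag.png",cv2.resize(p[195:300,90:200],(660,600*105//105),interpolation=cv2.INTER_CUBIC))
cv2.imwrite("pics/c_dock.png",cv2.resize(p[145:240,225:300],(450,570),interpolation=cv2.INTER_CUBIC))
E
```

```text
(no output)
```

View pics/c_pack.png

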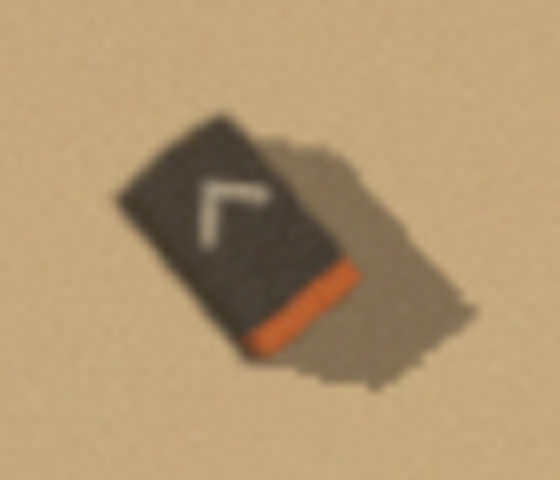

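View pics/c_tag.png

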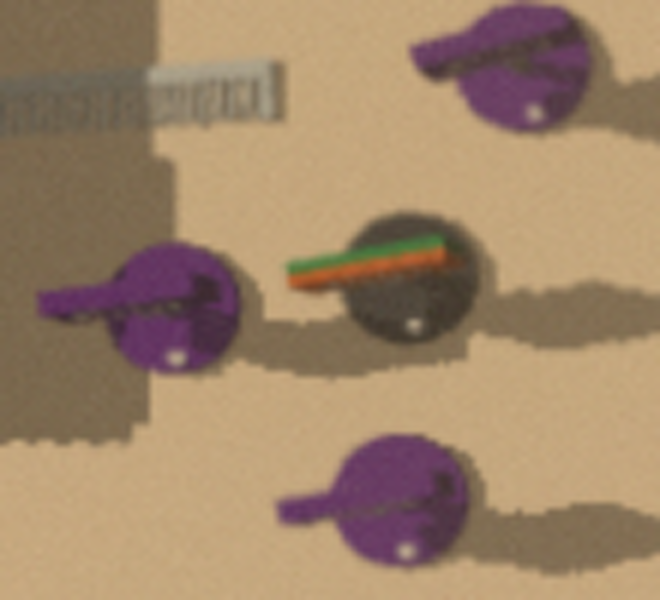

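View pics/c_dock.png

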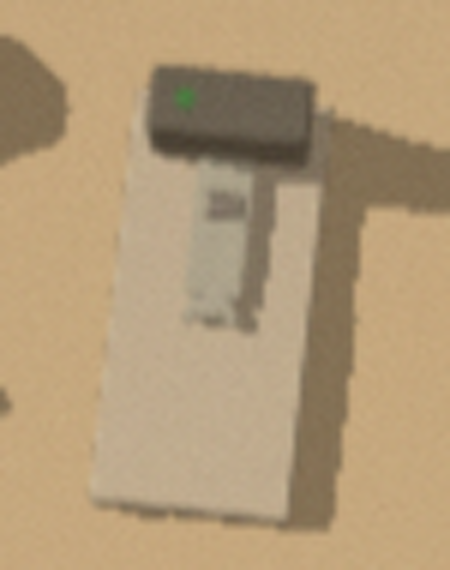

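```bash
cat > h.py <<'E'
import cv2,numpy as np
from cell import optics,manip
from scipy.spatial.transform import Rotation as Rn
def extr(n,state=None):
    c=optics.get_calibration(n)
    if n!="wrist": return np.array(c["R"]),np.array(c["t"]).ravel()
    H=np.array(c["hand_eye"]);T=np.eye(4);T[:3,:3]=Rn.from_euler("xyz",state["eef_rot"]).as_matrix();T[:3,3]=state["eef_pos"]
    M=np.linalg.inv(T@H);return M[:3,:3],M[:3,3]
def K(n):
    c=optics.get_calibration(n);return np.array(c["intrinsics"]),np.array(c["dist_coeffs"])
def cloud(n,d,state=None):
    k,D=K(n);R,t=extr(n,state);v,u=np.mgrid[:420,:560]
    xy=cv2.undistortPoints(np.stack([u.ravel(),v.ravel()],1).astype(float).reshape(-1,1,2),k,D).reshape(-1,2)
    P=np.c_[xy,np.ones(len(xy))]*d.reshape(-1,1)
    W=(P-t)@R; W[d.ravel()==0]=np.nan
    return W.reshape(420,560,3)
def onz(n,uv,z,state=None):
    k,D=K(n);R,t=extr(n,state)
    xy=cv2.undistortPoints(np.array(uv,float).reshape(-1,1,2),k,D).reshape(-1,2)
    r=np.c_[xy,np.ones(len(xy))]@R;c=-R.T@t
    return c+r*((z-c[2])/r[:,2])[:,None]
def proj(n,X,state=None):
    k,D=K(n);R,t=extr(n,state);return cv2.projectPoints(np.array(X,float).reshape(-1,1,3),cv2.Rodrigues(R)[0],t,k,D)[0].reshape(-1,2)
E
python3 - <<'E'
from h import *
np.set_printoptions(precision=1,suppress=True)
p=cv2.imread("pics/top0.png");d=np.load("pics/top0.npy");W=cloud("top",d)
def box(name,u0,u1,v0,v1,z0,z1):
    S=W[v0:v1,u0:u1].reshape(-1,3);m=(S[:,2]>z0)&(S[:,2]<z1);S=S[m]
    r=cv2.minAreaRect(S[:,:2].astype(np.float32));print(name,len(S),np.median(S[:,2]),r);print(cv2.boxPoints(r));return S
print("table z",np.nanmedian(W[300:330,80:200,2]),np.nanmedian(W[200:240,300:340,2]))
box("pack",335,405,225,285,40,60)
box("block",235,290,145,180,70,88)
box("deck",230,290,150,240,17,27)
box("tag",130,180,225,265,95,115)
box("tin",180,212,138,170,80,100)
crn=np.array([[93,500],[285,520],[325,180],[128,150],])/6.+[225,145]
print(onz("top",crn,22))
pk=np.array([[120,200],[222,115],[360,272],[250,350]])/8.+[335,225]
print("packcorners",onz("top",pk,50))
tg=np.array([[288,264],[442,236],[447,262],[290,288]])/6.+[90,195]
print("tag",onz("top",tg,105)); print("dot",onz("top",np.array([[414,325]])/6+[90,195],10), "disc",onz("top",np.array([[411,278]])/6+[90,195],10))
rl=np.array([[200,165],[252,168],[187,315],[228,325],[208,318]])/6.+[225,145]
print("rail",onz("top",rl,33.5))
E
```

```text
table z 1.8869255462099213 1.4054761371315008
pack 430 51.759813752978985 ((420.52703857421875, -311.6527404785156), (80.06568145751953, 47.57456970214844), 37.88167953491211)
[[ 374.3 -317.5]
 [ 403.5 -355. ]
 [ 466.7 -305.8]
 [ 437.5 -268.3]]
block 313 78.41874063876277 ((688.7860107421875, -15.262882232666016), (79.78575134277344, 35.45623779296875), 82.62395477294922)
[[666.1 -52.5]
 [701.2 -57.1]
 [711.5  22. ]
 [676.3  26.6]]
deck 1439 22.840679591614503 ((600.0970458984375, -4.873760223388672), (100.13624572753906, 212.3584442138672), 83.3709945678711)
[[488.8 -42.3]
 [699.8 -66.9]
 [711.3  32.6]
 [500.4  57.1]]
tag 125 106.55993052608729 ((460.8507385253906, 302.7417297363281), (13.137473106384277, 74.6955337524414), 11.463239669799805)
[[447.  338. ]
 [461.8 264.8]
 [474.7 267.4]
 [459.9 340.6]]
tin 201 91.1581247150615 ((728.3091430664062, 184.87374877929688), (45.74410629272461, 48.046260833740234), 72.44239044189453)
[[698.5 170.3]
 [744.3 155.8]
 [758.1 199.4]
 [712.3 213.9]]
[[501.6  53.   22. ]
 [490.9 -41.9  22. ]
 [662.4 -63.7  22. ]
 [678.6  35.3  22. ]]
packcorners [[ 432.  -267.    50. ]
 [ 462.6 -305.5   50. ]
 [ 404.4 -354.8   50. ]
 [ 376.7 -313.2   50. ]]
tag [[463.7 339.6 105. ]
 [476.7 266.1 105. ]
 [464.4 263.5 105. ]
 [452.4 338.3 105. ]]
dot [[441.8 298.3  10. ]] disc [[465.3 300.2  10. ]]
rail [[668.   -1.   33.5]
 [666.3 -27.   33.5]
 [592.1   5.8  33.5]
 [586.9 -14.5  33.5]
 [590.5  -4.6  33.5]]
```

```bash
cat >> h.py <<'E'
def go(x,y,z,yaw,s=None):
    s=s or manip.read_state();R=Rn.from_euler("xyz",s["eef_rot"]).as_matrix()
    t=R.T@(np.array([x,y,z])-s["eef_pos"]);tw=-(yaw-s["eef_rot"][2]);tw=(tw+np.pi)%(2*np.pi)-np.pi
    print("delta",np.round(t,1),"twist",round(tw,3));return t,tw
E
python3 - <<'E'
from h import *
go(420,-311,160,0.661)
d=np.load("pics/top0.npy");W=cloud("top",d)
print(W[150,342],W[183,386])
E
```

```text
delta [ 281.  -109.1   35.5] twist -0.295
[ 706.42213607 -238.15233825  146.40621839] [ 627.09279989 -377.97602204   66.44782032]
```

Emit:
jog_arm(
  deltas="40 -15 5 -0.04 94; 85 -33 11 -0.09 94; 130 -50 16 -0.14 94; 175 -68 22 -0.18 94; 220 -85 28 -0.23 94; 255 -99 32 -0.27 94; 281 -109 35.5 -0.295 94; 281 -109 35.5 -0.295 94; 281 -109 35.5 -0.295 94; 281 -109 35.5 -0.295 94",
  squeeze=40,
)

```text
clock: 1.4
eef_pos: [419.6, -312.0, 160.5]
eef_rot: [3.141, 0.0, 0.659]
wrist_force: [0.7, 0.4, -0.2]
finger_gap: 93.9
```

```bash
python3 - <<'E'
from h import *
np.set_printoptions(precision=2,suppress=True)
s=manip.read_state();p,d=optics.camera("wrist");cv2.imwrite("pics/w1.png",p[:,:,::-1]);np.save("pics/w1.npy",d)
print(s["clock"],s["eef_pos"],s["eef_rot"],s["joints"])
W=cloud("wrist",d,s);S=W.reshape(-1,3);m=(S[:,2]>44)&(S[:,2]<58)&(np.hypot(S[:,0]-420,S[:,1]+311)<70);S=S[m]
r=cv2.minAreaRect(S[:,:2].astype(np.float32));print(len(S),np.median(S[:,2]),r,cv2.boxPoints(r))
E
```

```text
1.4 [ 419.57 -311.98  160.46] [3.14 0.   0.66] [-0.71  0.27  1.64 -0.    1.23  0.2 ]
4426 50.15541652150267 ((421.9552001953125, -310.85101318359375), (80.20573425292969, 46.411197662353516), 38.70695114135742) [[ 376.15 -317.82]
 [ 405.17 -354.04]
 [ 467.76 -303.88]
 [ 438.74 -267.66]]
```

View pics/w1.png

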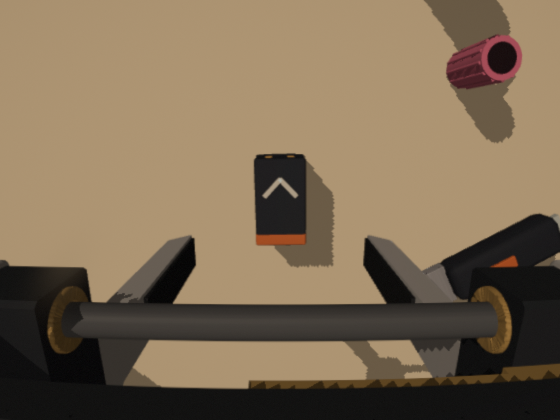

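The wrist picture shows the pack at (280,200) with the arrow pointing up, towards tool +x. It measures 80.2 x 46.4 mm with its top at z = 50, which matches the description. Next I descend and grip.

Emit:
jog_arm(
  deltas="2.5 0.5 30 -0.016 94; 2.5 0.5 70 -0.016 94; 2.5 0.5 105 -0.016 94; 2.5 0.5 125 -0.016 94; 2.5 0.5 136 -0.016 94; 2.5 0.5 136 -0.016 94; 2.5 0.5 136 -0.016 40; 2.5 0.5 136 -0.016 40; 2.5 0.5 136 -0.016 40; 2.5 0.5 136 -0.016 40",
  squeeze=40,
)

```text
clock: 2.7
eef_pos: [422.5, -310.2, 24.5]
eef_rot: [3.141, -0.0, 0.677]
wrist_force: [-0.6, -0.4, 0.3]
finger_gap: 57.5
```

Fingers are still closing, so I let them finish and then lift.

Emit:
jog_arm(
  deltas="0 0 0 0 40; 0 0 0 0 40; 0 0 0 0 40; 0 0 -15 0 40; 0 0 -40 0 40; 0 0 -70 0 40; 0 0 -95 0 40; 0 0 -106 0 40; 0 0 -106 0 40; 0 0 -106 0 40",
)

```text
clock: 3.95
eef_pos: [422.0, -309.8, 129.4]
eef_rot: [-3.14, 0.0, 0.677]
wrist_force: [-0.2, -0.4, -4.0]
finger_gap: 45.5
```

```bash
python3 - <<'E'
from h import *
s=manip.read_state();print(s["eef_pos"],s["eef_rot"],s["finger_gap"],s["wrist_force"]);go(539.5,2.1,110,-0.117)
E
```

```text
[ 422.03514822 -309.81668076  129.35176955] [-3.13993884e+00  3.14537714e-04  6.76815068e-01] 45.471225435104266 [-0.15281026 -0.44640353 -3.98218715]
delta [ 286.9 -169.6   19.5] twist 0.794
```

Emit:
jog_arm(
  deltas="25 -15 0 0.06 40; 65 -38 0 0.17 40; 110 -65 2 0.29 40; 155 -92 4 0.42 40; 200 -118 8 0.55 40; 240 -142 12 0.66 40; 270 -160 16 0.75 40; 287 -169.5 19.5 0.794 40; 287 -169.5 19.5 0.794 40; 287 -169.5 19.5 0.794 40",
)

```text
clock: 5.2
eef_pos: [539.6, 1.2, 110.4]
eef_rot: [3.141, 0.001, -0.117]
wrist_force: [-0.4, 1.0, -4.0]
finger_gap: 45.7
```

```bash
python3 - <<'E'
from h import *
np.set_printoptions(precision=2,suppress=True)
s=manip.read_state();p,d=optics.camera("wrist");cv2.imwrite("pics/w2.png",p[:,:,::-1]);np.save("pics/w2.npy",d)
print(s["clock"],s["eef_pos"],s["eef_rot"],s["joints"],s["finger_gap"])
W=cloud("wrist",d,s);S=W.reshape(-1,3)
def b(n,z0,z1,c,rad):
    m=(S[:,2]>z0)&(S[:,2]<z1)&(np.hypot(S[:,0]-c[0],S[:,1]-c[1])<rad);Q=S[m]
    r=cv2.minAreaRect(Q[:,:2].astype(np.float32));print(n,len(Q),np.median(Q[:,2]),r);print(cv2.boxPoints(r))
b("block",74,83,(688,-15),60)
b("rail",31,36,(630,-8),60)
b("deck",18,26,(600,-5),140)
b("pack",102,150,(539,2),60)
E
```

```text
5.2 [539.61   1.17 110.37] [ 3.14  0.   -0.12] [-0.07  0.36  1.65 -0.    1.13  1.62] 45.749370472844774
block 2040 77.58894945395383 ((678.1640014648438, -11.895946502685547), (79.53494262695312, 9.580647468566895), 83.0715103149414)
[[668.61 -50.8 ]
 [678.12 -51.95]
 [687.72  27.  ]
 [678.21  28.16]]
rail 3960 33.65228667453556 ((632.5485229492188, -7.173336029052734), (76.10648345947266, 85.4454574584961), 83.65542602539062)
[[585.88 -40.27]
 [670.8  -49.71]
 [679.21  25.93]
 [594.29  35.37]]
deck 15511 22.098321152406612 ((607.8150024414062, -3.751110076904297), (100.5940933227539, 185.23162841796875), 83.42220306396484)
[[510.05 -43.11]
 [694.06 -64.33]
 [705.58  35.61]
 [521.57  56.82]]
pack 12386 136.02992072522096 ((548.0422973632812, 1.240692138671875), (69.36856079101562, 63.94438552856445), 83.41312408447266)
[[512.3  -29.55]
 [575.82 -36.88]
 [583.78  32.03]
 [520.26  39.36]]
```

View pics/w2.png

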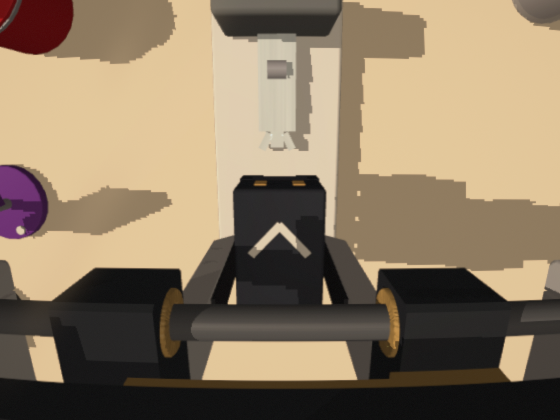

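```bash
python3 - <<'E'
from h import *
np.set_printoptions(precision=2,suppress=True)
s=manip.read_state();d=np.load("pics/w2.npy");W=cloud("wrist",d,s)
a=-0.116;o=np.array([633.7,-6.7]);R=np.array([[np.cos(a),np.sin(a)],[-np.sin(a),np.cos(a)]])
D=W.copy();D[...,:2]=(W[...,:2]-o)@R.T
print("tcp dock",R@(s["eef_pos"][:2]-o))
def rows(n,z0,z1,xs,ym,w):
    for x in xs:
        m=(abs(D[...,0]-x)<w)&(D[...,2]>z0)&(D[...,2]<z1)&(abs(D[...,1])<ym);y=D[m][:,1]
        if len(y): print(n,x,len(y),y.min(),y.max(),(y.min()+y.max())/2,np.median(D[m][:,2]))
rows("rail",31,36,range(-40,40,10),20,3)
rows("pack",131,141,range(-100,-45,8),35,3)
rows("block",74,83,[41,44,48],60,2)
rows("deck",18,26,[-100,-80,-60],80,2)
m=(D[...,2]>131)&(D[...,2]<141)&(abs(D[...,1])<15)&(D[...,0]>-90);print("pack front x",D[m][:,0].max(), "z fit",np.polyfit(D[m][:,0],D[m][:,2],1))
m=(D[...,2]>31)&(D[...,2]<36)&(abs(D[...,1])<15);print("rail x",D[m][:,0].min(),D[m][:,0].max())
E
```

```text
tcp dock [-94.28  -3.22]
rail -40 201 -14.39908449629586 13.190813064062265 -0.6041357161167973 33.87709602568073
rail -30 222 -14.275624652098758 13.083236880449187 -0.5961938858247855 33.90645301229921
rail -20 294 -14.255005204118094 13.03028930146299 -0.6123579513275521 33.72694558244055
rail -10 310 -14.216886432666781 13.589499119916763 -0.31369365637500923 33.900514947488304
rail 0 328 -13.372084207439645 13.518305166394118 0.07311047947723637 33.89014626678721
rail 10 245 -13.332951641777994 13.381279844006817 0.024164101114411807 34.07841945200575
rail 20 193 -14.023002061866258 13.302117379733547 -0.36044234106635553 33.95208206190394
rail 30 323 -13.975325205129465 13.139667742891369 -0.41782873111904806 33.954349870595095
pack -100 972 -24.87134115938082 20.796373645493258 -2.0374837569437805 136.28463292200422
pack -92 1001 -25.364514791009455 20.704267327006846 -2.3301237320013044 136.28150598337083
pack -84 1314 -34.8953513030737 32.33923732904046 -1.2780569870166225 136.42372173072403
pack -76 1082 -25.29825720099539 20.60987792351106 -2.344189638742165 136.32742033213384
pack -68 1074 -25.015236252857413 20.272138346656703 -2.371548953100355 136.27138568668627
pack -60 1150 -25.45954231426504 20.633376765967135 -2.4130827741489522 136.26167327214455
block 41 717 -39.55052094719744 38.63791442292015 -0.4563032621386469 76.64876828082946
block 44 993 -40.020196696387416 39.00976861696428 -0.5052140397115679 77.97896283798845
block 48 619 -39.99341471332705 39.49959150568099 -0.24691160382302968 78.18974693507799
deck -100 120 -50.03065964988332 48.5529969984362 -0.7388313257235595 22.25804925857042
deck -80 123 -49.29989138903379 48.80086949871169 -0.24951094516104888 22.38634284922337
deck -60 588 -49.726670588549844 49.675963469521264 -0.02535355951428997 22.38408866549021
pack front x -55.44512293403781 z fit [ -0.03 134.43]
rail x -43.645481925755696 40.99433038852885
```

Emit:
jog_arm(
  deltas="0 -1 15 -0.004 40; 0 -2 30 -0.004 40; 0 -2 45 -0.004 40; 0 -2 55 -0.004 40; 0 -2 60 -0.004 40; 0 -2 62 -0.004 40; 0 -2 63 -0.004 40; 0 -2 63 -0.004 40; 0 -2 63 -0.004 40; 0 -2 63 -0.004 40",
)

```text
clock: 6.5
eef_pos: [540.3, 3.7, 48.0]
eef_rot: [-3.142, -0.0, -0.113]
wrist_force: [-0.2, 0.5, -3.1]
finger_gap: 45.5
```

```bash
cat > m.py <<'E'
from h import *
import sys
np.set_printoptions(precision=2,suppress=True)
def look(tag,pz):
    s=manip.read_state();p,d=optics.camera("wrist");cv2.imwrite(f"pics/{tag}.png",p[:,:,::-1]);np.save(f"pics/{tag}.npy",d);W=cloud("wrist",d,s)
    a=-0.116;o=np.array([633.7,-6.7]);R=np.array([[np.cos(a),np.sin(a)],[-np.sin(a),np.cos(a)]])
    D=W.copy();D[...,:2]=(W[...,:2]-o)@R.T
    t=R@(s["eef_pos"][:2]-o);print("tcp dock",t,s["eef_pos"],s["eef_rot"],s["finger_gap"],s["wrist_force"],s["moment"])
    def rows(n,z0,z1,xs,ym,w):
        for x in xs:
            m=(abs(D[...,0]-x)<w)&(D[...,2]>z0)&(D[...,2]<z1)&(abs(D[...,1])<ym);y=D[m][:,1]
            if len(y): print(n,round(x,1),len(y),y.min(),y.max(),(y.min()+y.max())/2,np.median(D[m][:,2]))
    rows("rail",31,36,range(-40,40,10),20,3)
    rows("pack",pz-4,pz+4,t[0]+np.array([14,22,30,36]),30,3)
    rows("block",74,83,[44,48],60,2)
    m=(D[...,2]>pz-4)&(D[...,2]<pz+4)&(abs(D[...,1])<15)&(D[...,0]>t[0])&(D[...,0]<t[0]+48);Q=D[m];print("pack front",Q[:,0].max(),"slope",np.polyfit(Q[:,0],Q[:,2],1)[0],"z",np.median(Q[:,2]))
    return s,p,d,D
E
python3 -c "
from m import *
look('w3',73)"
```

```text
tcp dock [-93.98  -0.47] [540.29   3.71  47.98] [-3.14 -0.   -0.11] 45.4559726106019 [-0.25  0.48 -3.11] [ 0.03 -0.01  0.03]
rail -40 359 -13.937295353538726 13.698706876199227 -0.11929423866974975 33.549302659327125
rail -30 363 -14.28888347817207 13.65132096428763 -0.3187812569422199 33.56832300900497
rail -20 525 -13.701105917295965 13.618551220601223 -0.0412773483473714 33.525165982885675
rail -10 524 -13.475104402240678 13.506114481764943 0.015505039762132355 33.66432479385597
rail 0 542 -13.907012336669474 13.449588317724817 -0.2287120094723285 33.57690055162551
rail 10 437 -13.758036971949194 13.843897929643623 0.04293047884721446 33.79447602735535
rail 20 342 -13.674720387749458 13.794368593282492 0.05982410276651695 33.75908991589168
rail 30 575 -13.990283185572205 13.731809189370285 -0.1292369981009598 33.67675386514182
pack -80.0 1039 -22.646844842263313 23.563113842837996 0.4581345002873416 73.84378048552776
pack -72.0 1094 -22.38982595164067 23.290691409482033 0.4504327289206813 73.68899967212266
pack -64.0 1104 -22.564643708981983 23.58119708290734 0.5082766869626791 73.63748364284413
pack -58.0 1190 -22.384083583343784 23.438918312053598 0.5274173643549069 73.40347450932882
pack front -55.27597971488255 slope -0.01967311253280478 z 73.75945572867826
```

View pics/w3.png

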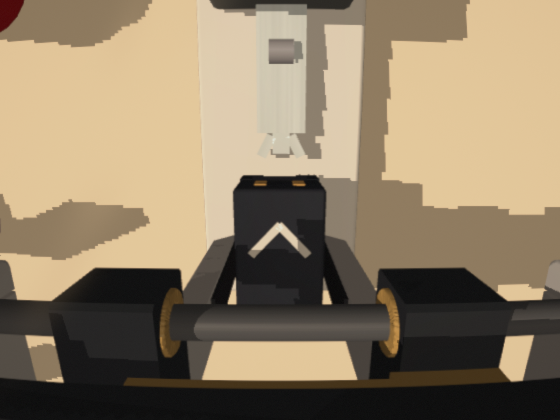

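Emit:
jog_arm(
  deltas="0 0.5 0.5 0 40; 0 0.5 1 0 40; 0 0.5 1.5 0 40; 0 0.5 1.5 0 40; 0 0.5 1.5 0 40; 0 0.5 1.5 0 40; 0 0.5 1.5 0 40; 0 0.5 1.5 0 40; 0 0.5 1.5 0 40; 0 0.5 1.5 0 40",
)

```text
clock: 7.8
eef_pos: [540.2, 3.2, 46.4]
eef_rot: [3.142, -0.0, -0.113]
wrist_force: [-2.2, -0.4, 0.2]
finger_gap: 45.6
```

```bash
python3 -c "
from m import *
look('w4',72)"
```

```text
tcp dock [-93.99  -0.99] [540.22   3.19  46.44] [ 3.14 -0.   -0.11] 45.61338965087998 [-2.23 -0.4   0.17] [-0.06  0.34  0.05]
rail -40 371 -14.387192745624713 13.701308078075053 -0.34294233377482986 33.65561492277016
rail -30 367 -14.15080340743449 13.679078403854456 -0.23586250179001667 33.66897411508631
rail -20 528 -13.521476376684408 13.5923899816403 0.03545680247794625 33.62712298205793
rail -10 531 -13.905111845373009 13.467821534340642 -0.21864515551618346 33.64429291410631
rail 0 548 -13.709396370413254 13.864119621632165 0.07736162560945559 33.59757092262181
rail 10 454 -13.677556597819832 13.811369740385608 0.06690657128288802 33.78885944991354
rail 20 342 -14.018354785346885 13.737749787416991 -0.14030249896494684 33.7433715379049
rail 30 581 -13.878308098045277 13.674389248006946 -0.10195942501916555 33.640827567415876
pack -80.0 1036 -23.13519784377782 22.971578905938923 -0.08180946891944885 72.2626704646845
pack -72.0 1075 -22.900760418780862 22.804576970184094 -0.048091724298384264 72.17811806455299
pack -64.0 1106 -23.1448415254062 23.056077238122853 -0.044382143641673366 72.13421595556922
pack -58.0 1157 -22.9208540515301 22.927658198437943 0.003402073453921517 71.83590525730285
pack front -55.219666422031125 slope -0.016341747415594455 z 72.21287819246915
```

Emit:
jog_arm(
  deltas="0 0 -0.3 0 40; 3 0 -0.3 0 40; 6 0 -0.3 0 40; 9 0 -0.3 0 40; 12 0 -0.3 0 40; 15 0 -0.3 0 40; 18 0 -0.3 0 40; 21 0 -0.3 0 40; 24 0 -0.3 0 40; 26 0 -0.3 0 40",
)

```text
clock: 9.1
eef_pos: [566.2, 0.3, 46.6]
eef_rot: [-3.142, 0.0, -0.113]
wrist_force: [1.1, 0.6, -3.4]
finger_gap: 45.5
```

```bash
python3 -c "
from m import *
look('w5',72)"
```

```text
tcp dock [-67.86  -0.91] [566.2    0.25  46.63] [-3.14  0.   -0.11] 45.50804023246546 [ 1.1   0.57 -3.44] [ 0.06 -0.07 -0.03]
rail -30 111 -19.488636429977525 19.729553632960034 0.12045860149125431 33.52996540442189
rail -20 470 -14.337910425406221 13.368353078625917 -0.484778673390152 33.585803237659675
rail -10 498 -14.198354784881522 13.837700053426271 -0.1803273657276252 33.59870659148852
rail 0 510 -14.088916730820639 13.703830145065544 -0.19254329287754768 33.57040315461208
rail 10 391 -13.75152107678836 13.602971819578476 -0.07427462860494227 33.79588292529953
rail 20 337 -13.72876297620531 13.503504368027828 -0.11262930408874094 33.76486551038843
rail 30 548 -13.616188936563153 14.008484444964608 0.1961477542007275 33.544395075908255
pack -53.9 1044 -23.188168827145404 23.07596961863376 -0.056099604255821944 72.45970408340992
pack -45.9 1073 -22.868148024171127 22.81053679712904 -0.028805613521043938 72.36622376240608
pack -37.9 1109 -23.05506854569747 23.184198456933633 0.0645649556180814 72.29671884537117
pack -31.9 1167 -22.90238709212697 22.865197994428346 -0.01859454884931111 72.03564054932848
block 44 1888 -39.98725970903961 39.64309935294214 -0.17208017804873776 77.76807071927418
block 48 1779 -40.090204216075996 39.98367700534798 -0.05326360536400898 78.07544035801536
pack front -29.148091612153788 slope -0.01745776685032327 z 72.39100453902915
```

View pics/w5.png

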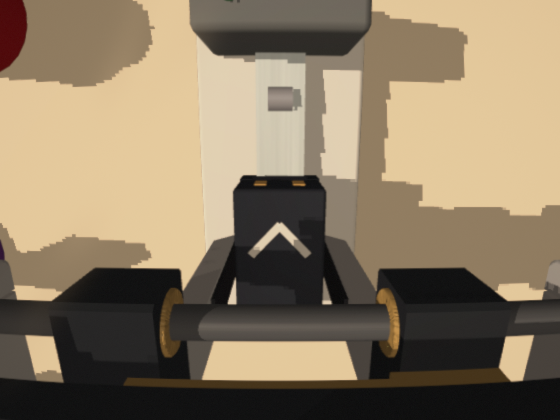

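The front end is over the rail (pack front at row 180, rail centred at column 281), with no side force. I keep sliding.

Emit:
jog_arm(
  deltas="4 0 0 0 40; 8 0 0 0 40; 12 0 0 0 40; 16 0 0 0 40; 20 0 0 0 40; 24 0 0 0 40; 28 0 0 0 40; 32 0 0 0 40; 36 0 0 0 40; 39 0 0 0 40",
)

```text
clock: 10.4
eef_pos: [605.0, -4.1, 46.6]
eef_rot: [-3.142, 0.0, -0.113]
wrist_force: [-0.5, -0.2, -4.0]
finger_gap: 45.5
```

```bash
python3 -c "
from m import *
look('w6',72)"
```

```text
tcp dock [-28.8   -0.79] [605.    -4.15  46.61] [-3.14  0.   -0.11] 45.46695865468416 [-0.51 -0.17 -3.99] [-0.01 -0.02 -0.03]
rail 10 105 -19.937545947933074 19.878841258401323 -0.02935234476587567 33.49687406692253
rail 20 353 -14.295245376823548 13.445207708423423 -0.4250188342000625 33.84580135011255
rail 30 479 -14.172534707347113 13.398190921296704 -0.3871718930252044 33.60290109659357
pack -14.8 1041 -22.92653514565963 23.242822850320824 0.15814385233059625 72.39497843674118
pack -6.8 1093 -22.67941360616666 22.965195114891017 0.14289075436217935 72.30406195817338
pack 1.2 1106 -22.93394712057693 23.31126672680719 0.18865980311512942 72.28643156934544
pack 7.2 1156 -22.663774193781872 23.18187280304861 0.2590493046333684 72.04525322733305
block 44 1556 -39.715878459427934 39.27915898695776 -0.21835973623508664 77.74960366570332
block 48 1637 -40.00654199638037 39.84872620218559 -0.0789078970973911 78.1075060285272
pack front 9.852866156702575 slope -0.016499811198802727 z 72.36847533774841
```

Emit:
jog_arm(
  deltas="4 0.3 0 0 40; 8 0.4 0 0 40; 12 0.4 0 0 40; 16 0.4 0 0 40; 20 0.4 0 0 40; 24 0.4 0 0 40; 27 0.4 0 0 40; 29 0.4 0 0 40; 30 0.4 0 0 40; 30 0.4 0 0 40",
  squeeze=58,
)

```text
clock: 11.7
eef_pos: [634.1, -7.9, 46.6]
eef_rot: [3.142, 0.001, -0.113]
wrist_force: [-2.6, 0.1, 5.9]
finger_gap: 45.6
```

```bash
python3 -c "
from m import *
look('w7',72)"
```

```text
tcp dock [ 0.49 -1.12] [634.06  -7.87  46.64] [ 3.14  0.   -0.11] 45.61549458474363 [-2.57  0.14  5.89] [0.03 0.41 0.01]
pack 14.5 1039 -23.15451806450056 22.99741217590563 -0.07855294429746529 72.558629985669
pack 22.5 1071 -23.03272725910946 22.677408273645643 -0.17765949273190884 72.46870383581496
pack 30.5 1115 -23.191444685344162 22.942973687656117 -0.12423549884402263 72.44865009261054
pack 36.5 1156 -23.043324033244104 22.773958111638816 -0.1346829608026443 72.24364326511048
block 44 1342 -39.83395285243297 39.44983527883172 -0.19205878680062582 77.82053964824004
block 48 1412 -39.75890447177321 40.06128303081791 0.1511892795223524 78.10515270570332
pack front 48.300084838694275 slope -0.00430997295758112 z 72.50858608573668
```

View pics/w7.png

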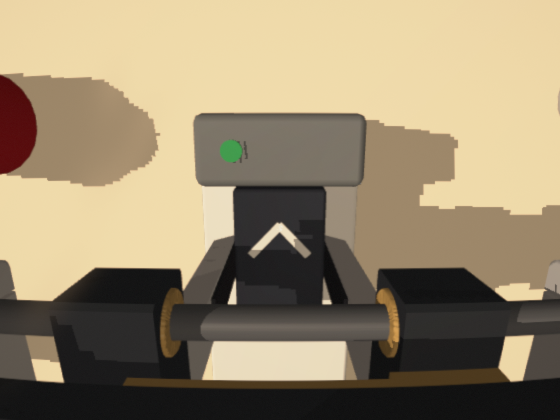

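Within 1–2 mm of home. I push on until the end block answers.

Emit:
jog_arm(
  deltas="0.5 0 0 0 40; 1 0 0 0 40; 1.5 0 0 0 40; 2 0 0 0 40; 2.5 0 0 0 40; 2.5 0 0 0 40; 2.5 0 0 0 40; 2.5 0 0 0 40; 2.5 0 0 0 40; 2.5 0 0 0 40",
)

```text
clock: 13.0
eef_pos: [634.5, -7.9, 46.5]
eef_rot: [3.141, 0.007, -0.113]
wrist_force: [-19.1, 0.1, 14.2]
finger_gap: 45.6
```

```bash
python3 -c "
from m import *
look('w8',72)"
```

```text
tcp dock [ 0.96 -1.07] [634.53  -7.87  46.51] [ 3.14  0.01 -0.11] 45.578970481847925 [-19.12   0.09  14.21] [0.27 3.52 0.01]
pack 15.0 1030 -23.226030979740095 23.06810300941686 -0.07896398516161796 72.39883994233489
pack 23.0 1072 -23.10686731344945 22.684201082038346 -0.21133311570555158 72.20554350738718
pack 31.0 1091 -23.235440625565236 22.967856040124055 -0.13379229272059057 72.13016626841627
pack 37.0 1157 -22.929489270571683 22.85745076034336 -0.03601925511416049 71.93333036094407
block 44 1339 -39.828604858598666 39.36227052098437 -0.2331671688071495 77.81190430383465
block 48 1476 -39.581597144334864 40.025134821976415 0.22176883882077547 78.19314211131385
pack front 43.323256278692995 slope -0.009577970906719892 z 72.25712936817251
```

Emit:
jog_arm(
  deltas="1.5 0 0 0 40; 1 0 0 0 40; 0.5 0 0 0 40; 0.5 0 0 0 40; 0.5 0 0 0 70; 0.5 0 0 0 70; 0.5 0 0 0 70; 0.5 0 0 0 70; 0.5 0 -5 0 70; 0.5 0 -15 0 70",
)

```text
clock: 14.3
eef_pos: [637.4, -8.3, 62.0]
eef_rot: [3.142, 0.001, -0.113]
wrist_force: [0.3, -0.5, -0.4]
finger_gap: 69.9
```

Emit:
jog_arm(
  deltas="0 0 -15 0 70; 0 0 -40 0 70; 0 0 -65 0 70; 0 0 -90 0 70; 0 0 -110 0 70; 0 0 -120 0 70; 0 0 -120 0 70; 0 0 -120 0 70; 0 0 -120 0 70; 0 0 -120 0 70",
)

```text
clock: 15.55
eef_pos: [637.4, -8.2, 181.2]
eef_rot: [3.142, 0.001, -0.113]
wrist_force: [0.2, -0.1, 0.1]
finger_gap: 69.8
```

```bash
python3 - <<'E'
from m import *
s,p,d,D=look('w9',72)
print(s["clock"])
def rows(n,z0,z1,xs):
    for x in xs:
        m=(abs(D[...,0]-x)<2)&(D[...,2]>z0)&(D[...,2]<z1)&(abs(D[...,1])<30);y=D[m][:,1]
        if len(y):print(n,x,y.min(),y.max(),np.median(D[m][:,2]))
rows("p",69,75.2,[-30,-15,0,15,30])
m=(D[...,2]>69)&(D[...,2]<75)&(abs(D[...,1])<15)&(abs(D[...,0])<60);print(D[m][:,0].min(),D[m][:,0].max())
m=(D[...,2]>76.5)&(D[...,2]<80)&(abs(D[...,1])<30)&(D[...,0]>20);print("block",D[m][:,0].min(),D[m][:,0].max())
cv2.imwrite("pics/c9.png",cv2.resize(p[100:340,180:380,::-1],None,fx=2.5,fy=2.5,interpolation=cv2.INTER_CUBIC))
E
```

```text
tcp dock [ 3.84 -1.11] [637.39  -8.25 181.2 ] [ 3.14  0.   -0.11] 69.77102828729038 [ 0.17 -0.07  0.1 ] [-0.01 -0.02  0.  ]
pack 17.8 354 -22.915126440479074 22.372767442573807 -0.27117949895263394 72.43819312099582
pack 25.8 359 -22.74571451886707 22.278464861444757 -0.2336248287111573 72.3339522456384
pack 33.8 357 -22.611601910165568 22.095855480231354 -0.25787321496710724 72.36814732888129
pack 39.8 227 -29.959965131048193 29.435971462525153 -0.2619968342615202 72.41580116546177
block 44 369 -39.377585414711696 38.7751712770539 -0.3012070688288979 77.87956409135171
block 48 461 -39.31671434545356 39.727935584495775 0.20561061952110649 78.11052551138249
pack front 41.77593158657121 slope -0.0019455410287796012 z 72.44456467060438
15.55
p -30 -22.910312371504034 22.13621441054972 72.21770088642829
p -15 -22.619345907078372 21.953523284947774 72.24810764003763
p 0 -23.379292946765982 22.682298644797605 72.16427759672302
p 15 -23.059187483412188 22.380501918224784 72.40745646632223
p 30 -22.64757472579249 22.21858170804271 72.46692420576557
-40.90059121878726 40.81388412616967
block 41.05607324712883 74.41153025997458
```

View pics/c9.png

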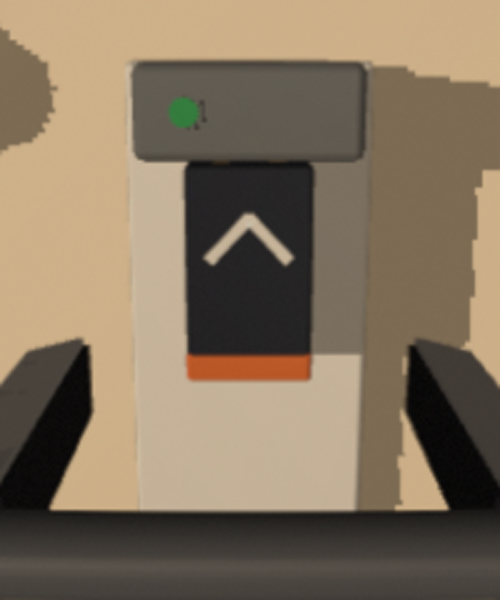

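The picture shows the pack flush against the block, with no gap at row 160. It spans dock x -40.9 to 40.8, and the block face is at about 41. Now the tag.

```bash
python3 -c "
from m import *
go(462,302,200,1.77)"
```

```text
delta [-209.4 -288.4  -18.6] twist -1.883
```

Emit:
jog_arm(
  deltas="-10 -14 -19 -0.08 50; -30 -40 -19 -0.22 50; -52 -72 -19 -0.37 50; -75 -103 -19 -0.53 50; -98 -135 -19 -0.70 50; -122 -167 -19 -0.87 50; -146 -200 -19 -1.04 50; -170 -233 -19 -1.21 50; -192 -264 -19 -1.38 50; -209 -288 -19 -1.55 50",
  squeeze=6,
)

```text
clock: 16.85
eef_pos: [461.5, 302.8, 200.7]
eef_rot: [3.142, -0.0, 1.443]
wrist_force: [-0.2, -0.5, -0.5]
finger_gap: 49.9
```

Emit:
jog_arm(
  deltas="0 0 0 -0.15 50; 0 0 0 -0.28 50; 0 0 0 -0.33 50; 0 0 0 -0.33 50; 0 0 0 -0.33 50; 0 0 0 -0.33 50; 0 0 0 -0.33 50; 0 0 0 -0.33 50; 0 0 0 -0.33 50; 0 0 0 -0.33 50",
)

```text
clock: 18.1
eef_pos: [462.4, 301.5, 200.7]
eef_rot: [-3.142, -0.0, 1.767]
wrist_force: [-0.6, 0.2, 0.1]
finger_gap: 50.2
```

```bash
cat > t.py <<'E'
from h import *
np.set_printoptions(precision=2,suppress=True)
def tag(name):
    s=manip.read_state();p,d=optics.camera("wrist");cv2.imwrite(f"pics/{name}.png",p[:,:,::-1])
    print(s["clock"],s["eef_pos"],s["eef_rot"],s["joints"],s["finger_gap"],s["wrist_force"],s["moment"])
    W=cloud("wrist",d,s);S=W.reshape(-1,3);r=np.hypot(S[:,0]-463,S[:,1]-302)
    m=(S[:,2]>101)&(S[:,2]<109)&(r<55);Q=S[m]
    if len(Q)>20:
        b=cv2.minAreaRect(Q[:,:2].astype(np.float32));print("tag",len(Q),np.median(Q[:,2]),b);print(cv2.boxPoints(b))
    m=((S[:,2]>7)&(S[:,2]<13)&(r<50));Q=S[m]
    if len(Q)>20: print("disc",len(Q),cv2.minEnclosingCircle(Q[:,:2].astype(np.float32)))
    return s,p,d,W
E
python3 -c "
from t import *
tag('t1')"
```

```text
18.1 [462.37 301.54 200.66] [-3.14 -0.    1.77] [0.51 0.3  1.51 0.   1.33 0.32] 50.16006435047565 [-0.58  0.25  0.09] [-0.01 -0.11 -0.  ]
tag 1215 105.18700074451662 ((460.8586730957031, 305.3689270019531), (11.952081680297852, 76.03500366210938), 10.200690269470215)
[[448.24 341.73]
 [461.71 266.89]
 [473.47 269.01]
 [460.01 343.84]]
disc 2024 ((460.946533203125, 305.5526428222656), 34.92575454711914)
```

View pics/t1.png

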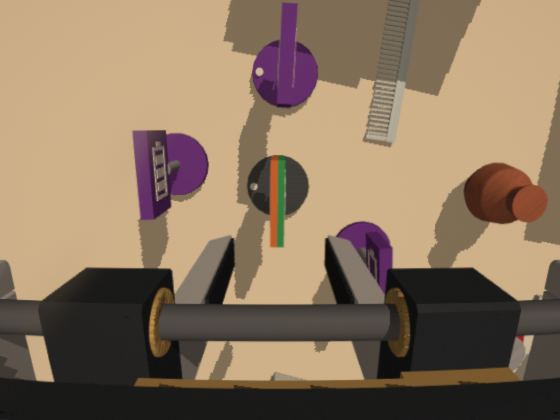

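The wrist view shows the tag at (278,200), orange on the left by the white dot at (254,187). The dark disc and the tag share the centre (460.9, 305.4), and the tag yaw is 10.2°. Next I check the clearance from the purple stands.

```bash
python3 - <<'E'
from t import *
d=np.load("pics/top0.npy");W=cloud("top",d).reshape(-1,3)
c=np.array([460.9,305.4]);r=np.hypot(*(W[:,:2]-c).T)
m=(W[:,2]>60)&(W[:,2]<400)&(r>45)&(r<200);Q=W[m]
i=np.argsort(r[m]);print(Q[i][:6],r[m][i][:6]);print("max z",Q[:,2].max())
for k in range(12):
    a=np.arctan2(Q[:,1]-c[1],Q[:,0]-c[0]);mm=(a>-np.pi+k*np.pi/6)&(a<-np.pi+(k+1)*np.pi/6)
    if mm.any():print(round(-180+30*k),np.hypot(*(Q[mm][:,:2]-c).T).min(),Q[mm][:,2].max())
go(460.9,305.4,92,1.749)
E
```

```text
[[450.6  385.84  93.57]
 [451.81 386.29 113.12]
 [445.75 385.8   82.54]
 [444.92 385.82  93.1 ]
 [448.85 386.62  79.82]
 [451.91 387.24  77.83]] [81.1  81.4  81.81 82.   82.11 82.33]
max z 114.75592205248918
-180 109.28362005355591 113.69471376124316
-60 119.00769137956193 112.88897656919981
-30 96.84899656266859 113.84212843369862
90 81.09780372147 114.75592205248918
150 112.4930869490513 113.8108159017736
delta [  4.1  -0.7 108.6] twist 0.018
```

Emit:
jog_arm(
  deltas="4 -0.7 20 0.018 40; 4 -0.7 50 0.018 40; 4 -0.7 80 0.018 40; 4 -0.7 100 0.018 40; 4 -0.7 108 0.018 40; 4 -0.7 108 0.018 40; 4 -0.7 108 0.018 5; 4 -0.7 108 0.018 5; 4 -0.7 108 0.018 5; 4 -0.7 108 0.018 5",
  squeeze=6,
)

```text
clock: 19.4
eef_pos: [460.1, 305.2, 92.9]
eef_rot: [-3.14, 0.0, 1.749]
wrist_force: [-7.9, -1.2, 5.3]
finger_gap: 11.7
```

Emit:
jog_arm(
  deltas="0 0 0 0 5; 0 0 0 0 5; 0 0 0 -0.1 5; 0 0 0 -0.2 5; 0 0 0 -0.3 5; 0 0 0 -0.4 5; 0 0 0 -0.5 5; 0 0 0 -0.6 5; 0 0 0 -0.7 5; 0 0 0 -0.8 5",
)

```text
clock: 20.65
eef_pos: [459.8, 304.9, 92.8]
eef_rot: [-3.139, -0.002, 2.552]
wrist_force: [-8.9, -5.0, 5.5]
finger_gap: 11.7
```

```bash
python3 -c "
from t import *
tag('t2')"
```

```text
20.65 [459.76 304.86  92.83] [-3.14 -0.    2.55] [ 0.52  0.41  1.62  0.    1.11 -0.46] 11.730611673941862 [-8.9  -4.97  5.51] [-0.99  1.55 -0.09]
tag 2721 105.14540913578236 ((457.12750244140625, 307.2974548339844), (28.709087371826172, 69.22755432128906), 41.1817741394043)
[[423.53 323.9 ]
 [469.12 271.79]
 [490.72 290.7 ]
 [445.14 342.8 ]]
disc 3309 ((460.5361022949219, 305.5859680175781), 34.83811950683594)
```

View pics/t2.png

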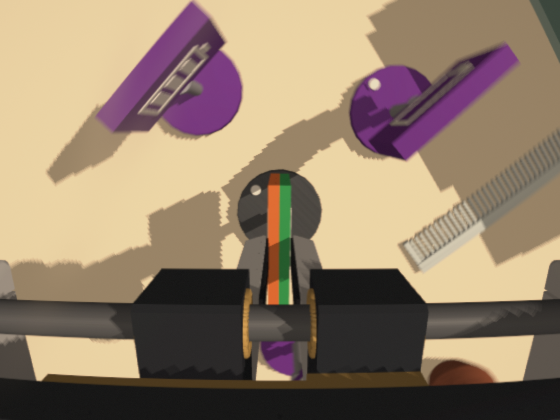

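The tag turns with the grip. I carry on to about 1.57 rad, then release, lift and go round by pi for the second grip, because of the last joint's range.

Emit:
jog_arm(
  deltas="0 0 0 -0.1 5; 0 0 0 -0.2 5; 0 0 0 -0.3 5; 0 0 0 -0.4 5; 0 0 0 -0.5 5; 0 0 0 -0.6 5; 0 0 0 -0.7 5; 0 0 0 -0.77 5; 0 0 0 -0.77 5; 0 0 0 -0.77 30",
)

```text
clock: 21.95
eef_pos: [460.9, 305.3, 92.8]
eef_rot: [3.142, 0.0, -2.964]
wrist_force: [0.2, 0.9, -0.9]
finger_gap: 18.6
```

Emit:
jog_arm(
  deltas="0 0 0 0 40; 0 0 0 0 40; 0 0 -20 0 40; 0 0 -45 0 40; 0 0 -60 0 40; 0 0 -60 0.15 40; 0 0 -60 0.33 40; 0 0 -60 0.50 40; 0 0 -60 0.68 40; 0 0 -60 0.85 40",
)

```text
clock: 23.2
eef_pos: [460.9, 305.3, 152.4]
eef_rot: [-3.141, -0.0, 2.463]
wrist_force: [0.6, 0.3, 0.3]
finger_gap: 39.6
```

Emit:
jog_arm(
  deltas="0 0 0 0.17 40; 0 0 0 0.35 40; 0 0 0 0.52 40; 0 0 0 0.70 40; 0 0 0 0.87 40; 0 0 0 1.05 40; 0 0 0 1.22 40; 0 0 0 1.40 40; 0 0 0 1.57 40; 0 0 0 1.75 40",
)

```text
clock: 24.45
eef_pos: [460.8, 305.2, 152.4]
eef_rot: [-3.142, 0.0, 0.713]
wrist_force: [-0.2, 0.2, -0.0]
finger_gap: 39.8
```

Emit:
jog_arm(
  deltas="0 0 0 0.17 40; 0 0 0 0.35 40; 0 0 0 0.48 40; 0 0 0 0.54 40; 0 0 0 0.54 40; 0 0 0 0.54 40; 0 0 0 0.54 40; 0 0 0 0.54 40; 0 0 0 0.54 40; 0 0 0 0.54 40",
)

```text
clock: 25.7
eef_pos: [460.9, 305.3, 152.7]
eef_rot: [-3.142, 0.0, 0.179]
wrist_force: [-0.4, 0.2, 0.4]
finger_gap: 40.1
```

```bash
python3 -c "
from t import *
tag('t3')"
```

```text
25.7 [460.91 305.3  152.65] [-3.14  0.    0.18] [0.52 0.34 1.57 0.   1.23 1.91] 40.08286081551727 [-0.4   0.15  0.37] [ 0.05 -0.04 -0.01]
tag 1697 105.10614207264335 ((460.2371520996094, 305.1048278808594), (76.61323547363281, 12.01274299621582), 10.383400917053223)
[[421.48 304.11]
 [423.64 292.29]
 [499.   306.1 ]
 [496.83 317.92]]
disc 2580 ((460.62762451171875, 305.0523681640625), 34.866085052490234)
```

View pics/t3.png

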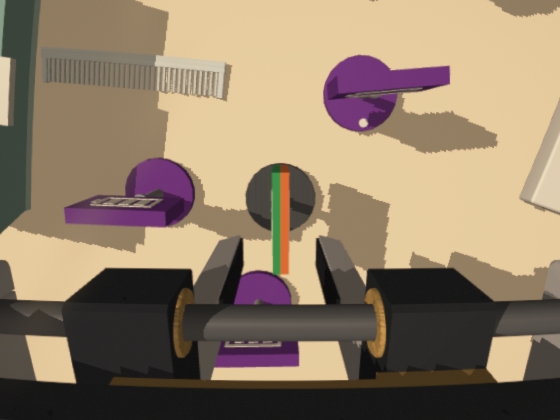

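The tag stands at a quarter turn (column 280, green left, orange right) and the jaws are aligned with it. Down, grip and do the second half.

Emit:
jog_arm(
  deltas="0 0 20 0 40; 0 0 45 0 40; 0 0 58 0 40; 0 0 60 0 40; 0 0 60 0 5; 0 0 60 0 5; 0 0 60 0 5; 0 0 60 0 5; 0 0 60 0 5; 0 0 60 0 5",
  squeeze=6,
)

```text
clock: 27.0
eef_pos: [461.2, 304.8, 93.1]
eef_rot: [3.141, -0.0, 0.179]
wrist_force: [1.1, -5.3, 3.7]
finger_gap: 11.5
```

Emit:
jog_arm(
  deltas="0 0 0 -0.1 5; 0 0 0 -0.2 5; 0 0 0 -0.3 5; 0 0 0 -0.4 5; 0 0 0 -0.5 5; 0 0 0 -0.6 5; 0 0 0 -0.7 5; 0 0 0 -0.8 5; 0 0 0 -0.9 5; 0 0 0 -1.0 5",
)

```text
clock: 28.25
eef_pos: [460.6, 305.6, 93.1]
eef_rot: [-3.141, -0.0, 1.182]
wrist_force: [-3.6, 0.2, 4.0]
finger_gap: 12.0
```

Emit:
jog_arm(
  deltas="0 0 0 -0.1 5; 0 0 0 -0.2 5; 0 0 0 -0.3 5; 0 0 0 -0.4 5; 0 0 0 -0.5 5; 0 0 0 -0.55 5; 0 0 0 -0.58 5; 0 0 0 -0.59 5; 0 0 0 -0.59 5; 0 0 0 -0.59 5",
)

```text
clock: 29.5
eef_pos: [460.1, 305.7, 93.0]
eef_rot: [-3.14, -0.001, 1.769]
wrist_force: [-7.4, 1.4, 5.4]
finger_gap: 11.9
```

Now I release, lift and check.

Emit:
jog_arm(
  deltas="0 0 0 0 40; 0 0 0 0 40; 0 0 0 0 40; 0 0 0 0 40; 0 0 -20 0 40; 0 0 -50 0 40; 0 0 -80 0 40; 0 0 -107 0 40; 0 0 -107 0 40; 0 0 -107 0 40",
)

```text
clock: 30.75
eef_pos: [460.6, 305.1, 198.5]
eef_rot: [-3.14, 0.0, 1.769]
wrist_force: [-0.6, 0.2, -0.4]
finger_gap: 40.0
```

```bash
python3 - <<'E'
from t import *
tag('t4')
p,d=optics.camera("top");cv2.imwrite("pics/top4.png",p[:,:,::-1])
W=cloud("top",d);W0=cloud("top",np.load("pics/top0.npy"))
c=optics.camera("scene");cv2.imwrite("pics/scene4.png",c[0][:,:,::-1])
E
```

```text
30.75 [460.61 305.09 198.53] [-3.14  0.    1.77] [ 0.52  0.3   1.51 -0.    1.33  0.32] 39.956665396775605 [-0.6   0.16 -0.39] [-0.05 -0.06  0.05]
tag 1227 105.09245782563242 ((461.0163879394531, 305.08843994140625), (11.829268455505371, 76.42024230957031), 11.022358894348145)
[[447.91 341.46]
 [462.52 266.45]
 [474.13 268.71]
 [459.52 343.72]]
disc 2072 ((460.84210205078125, 305.475341796875), 34.93741226196289)
```

View pics/t4.png

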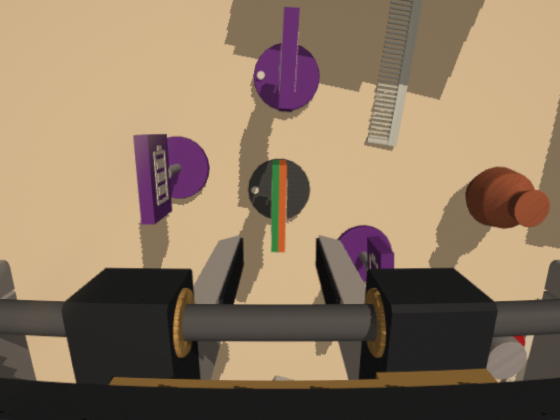

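View pics/scene4.png

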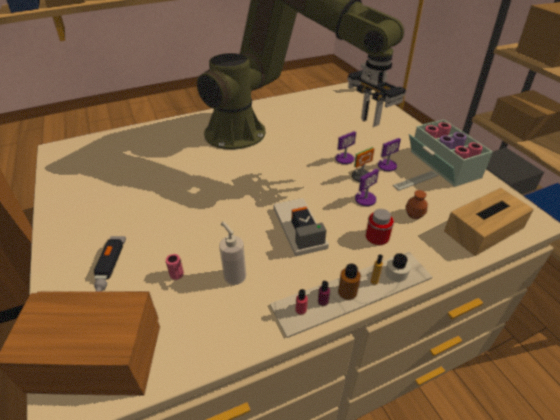

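View pics/top4.png

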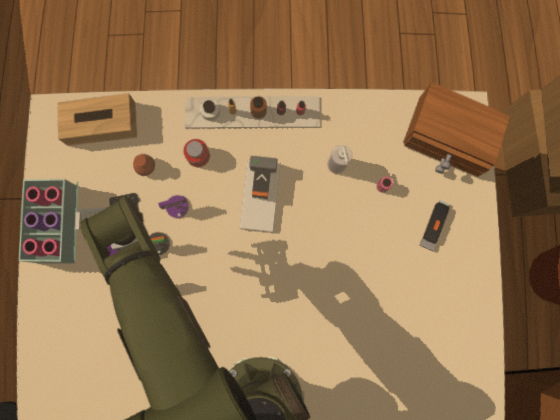

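The pictures agree. In the wrist view green is now on the white-dot side (columns 272–278, dot at (254,189)). The tag yaw is 11.0°, a half turn from 10.2° to within noise. In the top view the pack is at the block (262,185) and the other things sit at their old pixels. The arm is clear of everything, so I hand in.

```bash
python3 -c "
from cell import workorder
print(workorder.sign_off())"
```

```text
the job is handed in; nothing more can be done
None
```

The battery pack is on the dock and the tag is turned. I handed the job in after about 31 s of robot time; sign-off gives no verdict.

- **Pack:** I slid it front first onto the rail until it met the end block, with about 19 N of push at the stop. After release it measured dock x -40.9 to 40.8 mm, against a block face at about 41 mm. I could not read the catch and made no pull test, so I infer that it holds from the fully home position.
- **Tag:** I turned it half a turn counter-clockwise in two grips. Green now faces the white dot. Its yaw measures 11.0° against 10.2° at the start, and the 0.8° difference is about measurement noise.
- **Other things:** by eye, the last scene and top pictures show nothing else moved, and the gripper is clear of everything. The arm hid one or two of the purple stands in the top view; the wrist and scene views show those in place.

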